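# Lock the easel's pivot pin with its R-clip

## Task

Lock the tilting mosaic easel: take the R-clip out of the wooden rack, feel with its straight leg for the cross-hole in the bare end of the easel's pivot pin, and press it straight down through the hole until its bow springs over the pin, then let go of it. Press gently, never with more than 30 N (if it stops early it stands on solid pin, so lift and try beside it), and leave everything else where it is.

Things in the scene. Friction and masses are not known exactly. Their poses are not given: they have to be found in the camera images.
- clip: R-clip of 5 mm steel wire, 103 mm long, 23 mm wide: straight leg, coil eye, sprung bow. Stands eye up in any one of the rack's 3 slots; only it has a coil eye. Origin: lower end of the straight leg (blunt); z up the leg to the eye, x from the leg to the bow, y along the coil's axis. Seated, the pin's axis is 44.5 mm above this end (play about 1.5 mm down, 3 mm up); either way round will do
- clip_eye (a point): centre of the clip's coil eye (21 mm across, 10 mm thick), the place to grip it, across its thickness: 92.5 mm above the leg's end along the clip's z, 8 mm from the leg's line along its x. In the rack it is about 42 mm above the rack's top
- clip_bow (a joint): opening of the clip's bow leg, rad: 0 relaxed, about 0.1 while it passes the pin, back to 0 when sprung over. The bow curves round the pin, pinches in 29 mm above the straight leg's end and flares below that, lowest point 11 mm above that end; it meets the pin when the leg's end is about 15 mm below the pin's axis. Passing takes a push of about 10 N
- easel: tilting mosaic easel, fixed: wooden base 280 x 330 x 18 mm, two steel lugs with a level steel pivot pin 24 mm thick, framed board. Origin on the table below the pin's axis at the outer lug's outer face; z up, y along the pin: its bare drilled end sticks out to -y, the board is on the +y side. The lug's top is 7 mm above the pin's top
- pin_mark (a point): point on the pin's axis at the outer lug's outer face, 85 mm above the table (the pin's top is 12 mm higher); axes as the easel's. The 7 mm cross-hole runs vertically through the pin, centred 12 to 40 mm from here towards -y: this differs each time and is not measured, so feel (or look) for it. The pin is stiff in its lugs and does not turn; it ends 30 mm beyond the hole
- rack: wooden rack block 62 x 190 x 65 mm, fixed, origin under its centre; three equal slots 28 x 8 mm and 50 mm deep in its top (39 mm at their +x end), at y = -65, 0 and 65 mm, their length along the rack's x
- hairpin: bystander: plain U-shaped steel hairpin, 24 mm wide, 85 mm long, two straight legs, one shorter, stands in a rack slot; to be left where it is
- scraper: bystander: flat scraper with wooden grip, 24 mm wide, 98 mm long, stands in a rack slot; to be left where it is
- glue_jar: bystander: blue jar, 58 mm wide, 75 mm high; to be left where it is
- tumbler: bystander: steel tumbler, 72 mm wide, 95 mm high; to be left where it is
- hammer: bystander: mosaic hammer, lying; to be left where it is
- palette_knife: bystander: palette knife, lying; to be left where it is
- stone_tray: bystander: card tray of stone cubes, 140 x 100 x 30 mm; to be left where it is

How it is judged (in metres and radians):
On the way, in this order (a step that is already met when the one before it is completed fails the run):
1. the R-clip has been lifted out of the rack (height (world z) of clip above 0.07 m), for 0.1 s.
2. the straight leg's end is inside the pin's cross-hole, the bow still above the pin (y of clip in the frame of pin_mark between -0.046 and -0.006 m and angle between the z axis of clip and the z axis of easel, either way round below 0.35 rad and x of clip in the frame of pin_mark between -0.007 and 0.007 m and z of clip in the frame of pin_mark between -0.012 and 0.008 m).
At the end, for the whole second after the job is handed in: the R-clip's straight leg stands through the pin's cross-hole, within 0.35 rad of upright, its end 37.5 to 50 mm below the pin's axis, and its bow has sprung back (under 0.04 rad) round the pin; the clip is left there (y of clip in the frame of pin_mark between -0.046 and -0.006 m and angle between the z axis of clip and the z axis of easel, either way round below 0.35 rad and x of clip in the frame of pin_mark between -0.013 and 0.013 m and z of clip in the frame of pin_mark between -0.05 and -0.0375 m and value of joint clip_bow below 0.04 rad); the robot touches nothing.
It fails at once if the clip is pressed on the easel or its pin with more than 30 N (contact force between clip and easel above 30 N).
It fails at once if a bystander is disturbed (moved more than 30 mm) (distance of any of hairpin, scraper, glue_jar, tumbler, hammer, palette_knife, stone_tray from where it was at the start of the episode above 0.03 m).
It also fails if it takes over 72 s, if anything falls off the work surface, if the arm or the gripper's body presses on something with over 40 N, if the wrist force passes 120 N, or if a joint passes its speed limit or range.

## Robot

A 6-joint arm with a two-finger parallel gripper is mounted at the origin on the work surface. World frame = base frame: x ahead of the robot, y to its left, z up, the work surface at z = 0. Lengths are in m, angles in degrees, forces in N, time in s.
With the tool pointing down it reaches from about 0.35 to 0.875 m from the base axis. Payload 4.2 kg.
Tool frame: the origin (TCP) lies midway between the tips of the shut fingers; the grasp point (between the pads) lies 19 mm behind it; z points along the fingers, y is the line along which they close (so a half turn about z gives the same grasp; the last joint's range is limited). The gripper opens to 87 mm and grips with 3 to 60 N. Pads are 19 mm wide; open, the fingers measure 117 mm over their backs; the gripper's body (75 mm by 190 mm) begins 51 mm behind the grasp point.
Start: joints at [-61.158, 22.042, 0.453, 0, -68.411, -14.817], TCP at [0.151, -0.606, 0.223] pointing down, gripper open.
Joint ranges: [-179.83, 179.83], [-69.29, 118.12], [-61.27, 80.66], [-181.25, 117.63], [-171.15, -9.14], [-177.46, 177.46]. Speed limits (degrees/s): [159.86, 159.86, 180, 180, 180, 180].

## Interface

Orientations are given as a 3x3 rotation matrix whose columns are the frame's x, y, z axes.
In Python, from station import r, cams gives the robot as it stands.
- The arm moves only by the tool play_rows, never from a script. Its argument "commands" is text: rows parted by semicolons, each of 6 numbers parted by spaces: the shift along the world's x, y, z normalised to -1 to 1, where 1 is 30 mm, then the turn, a rotation vector about the world's x, y, z normalised to -1 to 1, where 1 is 0.15 rad. A call has 1 to 20 rows; each row shifts and turns the commanded pose from where the row before left it; what a row does not reach is not made up. A row lasts 1/10 s, in which the tool goes at most 50 mm and 8.59 degrees, less where a joint would pass 70% of its speed; a pose out of reach is approached as far as the arm can. A call with a number of a shift or a turn outside -1 to 1 is refused whole. A call with a gripper value outside its range is refused whole. "grip" is the finger opening in mm, from 0 to 87, set as the call begins (left out, the last holds). The fingers move at their own pace and stop on an object; the grip force is fixed at half the most. Time passes only in rows, so rows that do not move let the fingers close. It gives the time, the measured TCP pose, the force, the opening and the grip force at its end, in the units of the state.
- r.sense(): the state, without advancing time (a new reading comes with each control period).
- cams.capture(name): name is "scene" or "top"; returns (picture, depth): 400x640x3 uint8, blue, green, red; 400x640 float32, m along the optical axis (not along the pixel's ray), 0 where there is no reading.
- cams.camera_info(name): a dict with "mtx" (3x3 intrinsics, pixels), "R" (3x3) and "t" (3): a world point X has camera coordinates R X + t. Camera axes: x right, y down, z forward; pixel columns grow to the right and rows downward; lengths in m; the calibration is good to about 2 mm. A picture is of the moment at which its call begins. camera_info takes no time and is no camera call.
- r.finish_job(): hands the job in; it is judged then, once.
The state is a dict: "time_s": time; "joints": joint angles; "joint_velocities": joint speeds; "effort": joint torques, N m; "tcp_pos": TCP position; "ee_rot": TCP orientation; "wrist_force": force on the tool from outside, world axes, zero at the start; "moment": the same for the moment, N m; "gripper_width": opening from 0.0 (shut) to 1.0 (fully open); "gripper_force": force on a finger pad.
Only numpy, scipy, OpenCV 4.12 (cv2) and the standard library are available. Lean on these libraries where they do the work, as an engineer would, in place of code of your own. Each camera call takes 0.05 s, during which the arm holds its last target. There are 200 camera calls.

## Working session

There is one attempt and no reset: what is moved stays moved. The work goes in short steps, Python scripts to look and compute and a tool call to move; the robot and the scene stay as the last step left them, time stands still between calls to the robot, and variables do not carry over. Pictures are saved under pics/ and viewed, at most 10 in all, crops included, and the job is handed in when it is done.

Besides the shell and the picture viewer there is one more tool, called after "Call:" as a command line: name --argument value ..., lists and objects as JSON in quotes. play_rows: Moves the arm, as the interface text tells. Scaled input: -1 to 1 covers 30 mm each way for a shift and 0.15 rad each way for a turn. Its arguments: {"type":"object","properties":{"commands":{"type":"string"},"grip":{"type":"number"}},"required":["commands"]}

```bash
mkdir -p pics; cat > h.py <<'E'
import numpy as np, cv2
from station import r, cams
def cap(n):
    p,d=cams.capture(n); i=cams.camera_info(n)
    K,R,t=map(np.array,(i["mtx"],i["R"],i["t"]))
    v,u=np.mgrid[0:400,0:640]
    c=np.stack([(u-K[0,2])/K[0,0]*d,(v-K[1,2])/K[1,1]*d,d],-1)
    W=(c-t.ravel())@R
    W[d==0]=np.nan
    return p,d,W,(K,R,t.ravel())
E
python3 - <<'E'
from h import *
for n in("scene","top"):
    p,d,W,c=cap(n); cv2.imwrite(f"pics/{n}0.png",p); np.savez(f"{n}0.npz",p=p,d=d,W=W)
    print(n,c[0].tolist(),(-c[1].T@c[2]).round(3),c[1][2].round(3))
s=r.sense();print(s["time_s"],s["tcp_pos"],s["ee_rot"],s["wrist_force"])
E
```

```text
scene [[424.1005868998211, 0.0, 314.0413669068148], [0.0, 424.1005868998211, 208.00239578172187], [0.0, 0.0, 1.0]] [0.792 0.383 0.702] [-0.341 -0.614 -0.712]
top [[373.95642927230665, 0.0, 318.4246688224352], [0.0, 373.95642927230665, 200.26767032623368], [0.0, 0.0, 1.0]] [ 0.385 -0.106  0.845] [ 0.204 -0.04  -0.978]
0.1 [ 0.15134763 -0.60583894  0.22156934] [[-9.70234950e-01 -2.42164881e-01 -5.59126258e-04]
 [-2.42165512e-01  9.70233105e-01  1.89406323e-03]
 [ 8.38072077e-05  1.97308744e-03 -9.99998050e-01]] [-0.56091987  0.23735198 -0.10194445]
```

View pics/scene0.png

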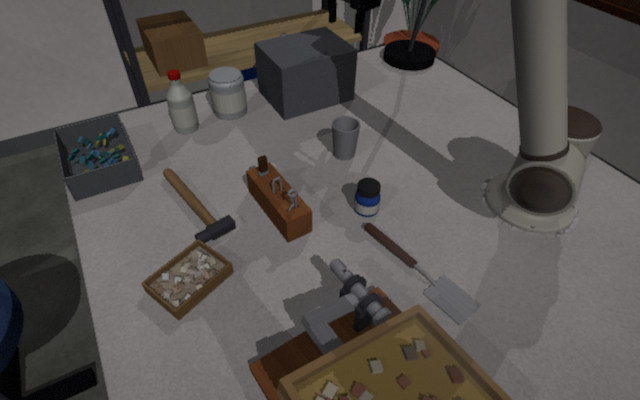

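View pics/top0.png

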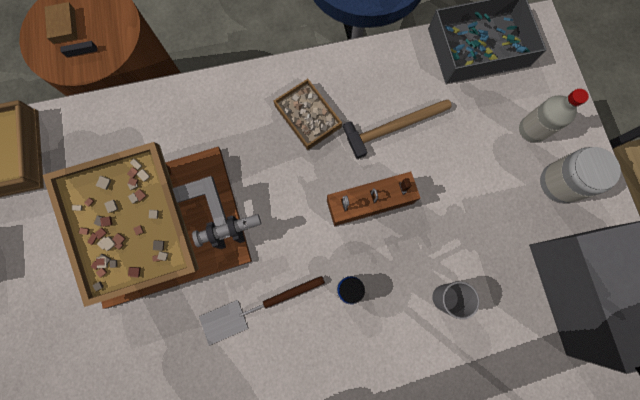

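The scene view shows the rack at about (280,200), with the clip apparently in the near slot at (292,200). The pin end is near (340,268). In the top view the rack is at (373,198) and the pin end near (255,222). I'll enlarge both areas.

```bash
python3 - <<'E'
import numpy as np, cv2
a=np.load("scene0.npz");b=np.load("top0.npz")
def crop(p,x,y,w,h): return cv2.resize(p[y:y+h,x:x+w],(400,300),interpolation=cv2.INTER_CUBIC)
im=np.vstack([np.hstack([crop(a["p"],235,150,100,75),crop(a["p"],315,250,80,60)]),np.hstack([crop(b["p"],325,165,100,75),crop(b["p"],185,195,80,60)])])
cv2.imwrite("pics/crops.png",np.clip(im.astype(float)*1.3,0,255).astype(np.uint8))
W=b["W"];np.set_printoptions(precision=3,suppress=True,linewidth=200)
# rack top
for n,D,s in(("scene",a,np.s_[150:240,240:320]),("top",b,np.s_[165:230,322:425])):
    P=D["W"][s].reshape(-1,3);m=(abs(P[:,2]-.065)<.005);Q=P[m];print(n,len(Q),np.median(Q[:,2]),cv2.minAreaRect(Q[:,:2].astype(np.float32)*1000))
    E=P[P[:,2]>.085];print("above",len(E));print(E[::max(1,len(E)//25)])
for n,D,s in(("scene",a,np.s_[250:330,315:400]),("top",b,np.s_[195:255,190:268])):
    P=D["W"][s].reshape(-1,3);Q=P[(P[:,2]>.08)&(P[:,2]<.115)];print(n,len(Q));print(Q[::max(1,len(Q)//25)])
E
```

```text
scene 1480 0.06461674286538815 ((530.3851928710938, -252.66668701171875), (63.00162124633789, 192.53228759765625), 3.3906960487365723)
above 236
[[ 0.532 -0.323  0.112]
 [ 0.528 -0.317  0.112]
 [ 0.529 -0.314  0.111]
 [ 0.53  -0.313  0.11 ]
 [ 0.53  -0.312  0.108]
 [ 0.532 -0.315  0.103]
 [ 0.535 -0.312  0.104]
 [ 0.537 -0.314  0.101]
 [ 0.539 -0.311  0.101]
 [ 0.537 -0.315  0.094]
 [ 0.539 -0.312  0.094]
 [ 0.538 -0.314  0.09 ]
 [ 0.534 -0.313  0.086]
 [ 0.522 -0.253  0.097]
 [ 0.537 -0.252  0.099]
 [ 0.523 -0.253  0.089]
 [ 0.524 -0.25   0.086]
 [ 0.52  -0.189  0.116]
 [ 0.517 -0.187  0.113]
 [ 0.517 -0.187  0.111]
 [ 0.534 -0.19   0.111]
 [ 0.531 -0.187  0.109]
 [ 0.525 -0.19   0.101]
 [ 0.526 -0.188  0.1  ]
 [ 0.526 -0.184  0.101]
 [ 0.53  -0.19   0.092]
 [ 0.527 -0.187  0.088]]
top 2269 0.06460353223401681 ((530.4922485351562, -254.74990844726562), (62.42780685424805, 190.5926513671875), 3.4676783084869385)
above 175
[[ 0.544 -0.32   0.11 ]
 [ 0.541 -0.323  0.112]
 [ 0.543 -0.314  0.096]
 [ 0.537 -0.324  0.109]
 [ 0.535 -0.318  0.114]
 [ 0.534 -0.314  0.113]
 [ 0.538 -0.314  0.0
[... 928 characters left out ...]
 [ 0.528  0.125  0.097]
 [ 0.504  0.145  0.101]
 [ 0.536  0.122  0.083]
 [ 0.62   0.092  0.098]
 [ 0.528  0.152  0.107]
 [ 0.508  0.154  0.086]]
top 1454
[[0.609 0.119 0.096]
 [0.595 0.077 0.099]
 [0.586 0.071 0.095]
 [0.577 0.084 0.097]
 [0.566 0.07  0.095]
 [0.559 0.082 0.093]
 [0.549 0.052 0.087]
 [0.55  0.076 0.089]
 [0.536 0.03  0.093]
 [0.528 0.002 0.096]
 [0.545 0.092 0.086]
 [0.538 0.074 0.088]
 [0.532 0.059 0.094]
 [0.526 0.046 0.104]
 [0.521 0.028 0.094]
 [0.53  0.09  0.101]
 [0.522 0.061 0.096]
 [0.515 0.035 0.087]
 [0.525 0.103 0.095]
 [0.518 0.08  0.094]
 [0.512 0.057 0.082]
 [0.519 0.115 0.099]
 [0.511 0.084 0.092]
 [0.511 0.102 0.093]
 [0.507 0.117 0.098]
 [0.493 0.137 0.082]]
```

View pics/crops.png

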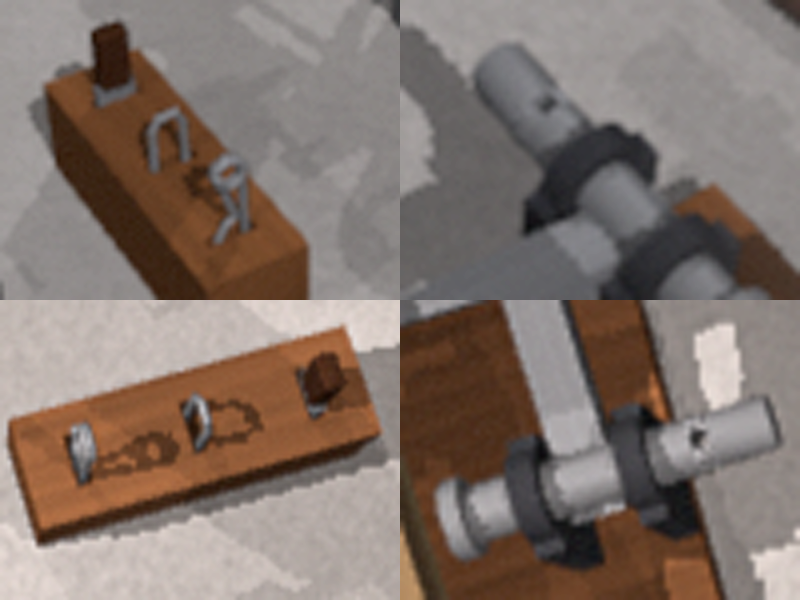

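The clip stands in the slot near y = -0.188, with its leg on the -x side and its bow on the +x side. The cross-hole is visible at about (344.4,270.6) in the scene view and (244.8,222.4) in the top view.

```bash
python3 - <<'E'
from h import *
np.set_printoptions(precision=4,suppress=True,linewidth=200)
def ray(n,u,v,z):
    i=cams.camera_info(n);K,R,t=map(np.array,(i["mtx"],i["R"],i["t"]));C=-R.T@t.ravel()
    d=R.T@np.linalg.solve(K,[u,v,1]);return C+d*(z-C[2])/d[2]
for n,uv in(("scene",(344.4,270.6)),("top",(244.8,222.4))): print("hole",n,ray(n,*uv,.0965))
for n in("scene","top"):
    W=np.load(n+"0.npz")["W"];P=W.reshape(-1,3);P=P[~np.isnan(P[:,0])]
    Q=P[(abs(P[:,0]-.528)<.03)&(P[:,1]<.035)&(P[:,1]>-.02)&(P[:,2]>.07)&(P[:,2]<.11)]
    # cylinder fit r=12, axis horizontal at free height
    from scipy.optimize import least_squares
    f=lambda q:np.hypot((Q[:,0]-q[0]-q[1]*Q[:,1])*np.cos(np.arctan(q[1])),Q[:,2]-q[2])-.012
    s=least_squares(f,[.528,0,.085],loss="soft_l1",f_scale=.001);print(n,"pin x0,slope,z",s.x,"end y",Q[:,1].min(),len(Q))
    L=P[(abs(P[:,0]-.526)<.04)&(P[:,1]<.075)&(P[:,1]>.02)&(P[:,2]>.0985)&(P[:,2]<.11)]; print("lug ymin",np.percentile(L[:,1],[2,20,50]),L[:,2].max())
    E=P[(abs(P[:,0]-.527)<.02)&(abs(P[:,1]+.188)<.015)&(P[:,2]>.095)];print("eye",E.min(0),E.max(0),np.median(E,0),len(E))
    E=P[(abs(P[:,0]-.527)<.03)&(abs(P[:,1]+.188)<.015)&(P[:,2]>.07)&(P[:,2]<.095)];print("legs",E[::max(1,len(E)//14)].tolist() if 0 else E[::max(1,len(E)//14)])
    B=P[(abs(P[:,0]-.527)<.06)&(P[:,1]>.06)&(P[:,1]<.25)]
    for y in np.arange(.06,.25,.02):
        b=B[abs(B[:,1]-y)<.01]; print(round(y,2),b[:,2].max() if len(b) else None,end=' ')
    print()
E
```

```text
hole scene [0.5288 0.021  0.0965]
hole top [0.5283 0.0187 0.0965]
scene pin x0,slope,z [ 0.5303 -0.0806  0.0844] end y -0.010156903817550916 294
lug ymin [0.0417 0.0447 0.0488] 0.10641675653284238
eye [ 0.5169 -0.1933  0.0952] [ 0.5357 -0.181   0.1183] [ 0.5264 -0.1872  0.1087] 72
legs [[ 0.5193 -0.1883  0.0938]
 [ 0.5179 -0.1865  0.0919]
 [ 0.5196 -0.1879  0.0886]
 [ 0.5279 -0.1852  0.0919]
 [ 0.5174 -0.1881  0.0845]
 [ 0.5246 -0.1874  0.0856]
 [ 0.5153 -0.1877  0.0809]
 [ 0.5219 -0.1886  0.0804]
 [ 0.5148 -0.189   0.0767]
 [ 0.52   -0.188   0.077 ]
 [ 0.5256 -0.1909  0.0743]
 [ 0.52   -0.1882  0.0739]
 [ 0.5266 -0.1889  0.0735]
 [ 0.5197 -0.1889  0.0702]
 [ 0.5279 -0.1864  0.0733]
 [ 0.5279 -0.1867  0.0701]]
0.06 0.09838299084543893 0.08 0.10513299977772297 0.1 0.10556468248428878 0.12 0.10395313076421252 0.14 0.1201239703772312 0.16 0.1200942399126052 0.18 0.11198071801746587 0.2 0.11386893920420782 0.22 0.10851119719854789 0.24 0.10721731635880703 
top pin x0,slope,z [ 0.5307 -0.1067  0.0845] end y -0.010684030382269265 265
lug ymin [0.0406 0.0428 0.0471] 0.10526323567000774
eye [ 0.5155 -0.1943  0.1   ] [ 0.5348 -0.1854  0.1203] [ 0.5245 -0.1887  0.1141] 50
legs [[ 0.5244 -0.1875  0.0818]
 [ 0.5233 -0.1876  0.0762]
 [ 0.5206 -0.189   0.0771]
 [ 0.5174 -0.1878  0.0839]
 [ 0.5154 -0.1889  0.0927]
 [ 0.5154 -0.1912  0.0901]
 [ 0.5165 -0.1881  0.0769]
 [ 0.5153 -0.1896  0.0812]
 [ 0.5152 -0.1904  0.07  ]]
0.06 0.10015924246555205 0.08 0.10554694250867072 0.1 0.1058078538599155 0.12 0.10378170870961223 0.14 0.12159468406659421 0.16 0.12233957295441317 0.18 0.11247015641715834 0.2 0.11456475173319111 0.22 0.108100656919399 0.24 0.10722950177743773
```

Call:
play_rows --commands "0.89 0.995 0 0 0 -0.088;0.89 0.995 0 0 0 -0.088;0.89 0.995 0 0 0 -0.088;0.89 0.995 0 0 0 -0.088;0.89 0.995 0 0 0 -0.088;0.89 0.995 0 0 0 -0.088;0.89 0.995 0 0 0 -0.088;0.89 0.995 0 0 0 -0.088;0.89 0.995 0 0 0 -0.088;0.89 0.995 0 0 0 -0.088;0.89 0.995 0 0 0 -0.088;0.89 0.995 0 0 0 -0.088;0.89 0.995 0 0 0 -0.088;0.89 0.995 0 0 0 -0.088;0 0 0 0 0 0;0 0 0 0 0 0" --grip 40

```text
time_s: 1.7
tcp_pos: [0.5254, -0.1876, 0.2218]
ee_rot: [[-0.998, -0.062, -0.002], [-0.062, 0.998, 0.0], [0.002, 0.0, -1.0]]
wrist_force: [-0.6, -0.4, 0.5]
gripper_width: 0.46
gripper_force: 0.0
```

Call:
play_rows --commands "0 0 -1 0 0 0;0 0 -1 0 0 0;0 0 -1 0 0 0;0 0 -0.8 0 0 0;0 0 -0.4 0 0 0;0 0 -0.25 0 0 0;0 0 0 0 0 0;0 0 0 0 0 0"

```text
time_s: 2.5
tcp_pos: [0.526, -0.1888, 0.0901]
ee_rot: [[-0.998, -0.06, 0.002], [-0.06, 0.998, -0.0], [-0.002, -0.001, -1.0]]
wrist_force: [-0.3, 0.1, 0.1]
gripper_width: 0.457
gripper_force: 0.0
```

Call:
play_rows --commands "0 0 0 0 0 0;0 0 0 0 0 0;0 0 0 0 0 0;0 0 0 0 0 0;0 0 0 0 0 0;0 0 0 0 0 0;0 0 0 0 0 0;0 0 0 0 0 0" --grip 0

```text
time_s: 3.3
tcp_pos: [0.5254, -0.1884, 0.0892]
ee_rot: [[-0.998, -0.06, 0.0], [-0.06, 0.998, -0.0], [-0.0, -0.0, -1.0]]
wrist_force: [0.2, 0.8, 0.7]
gripper_width: 0.11
gripper_force: 30.0
```

Call:
play_rows --commands "0 0 0.5 0 0 0;0 0 1 0 0 0;0 0 1 0 0 0;0 0 1 0 0 0;0 0 0.33 0 0 0;0.05 0.6 0 0 0 0.03;0.05 0.9 0 0 0 0.03;0.05 0.9 0 0 0 0.03;0.05 0.9 0 0 0 0.03;0.05 0.9 0 0 0 0.03;0.05 0.9 0 0 0 0.03;0.05 0.9 0 0 0 0.03;0.02 0.6 0 0 0 0.02;0 0.37 0 0 0 0;0 0 0 0 0 0;0 0 0 0 0 0;0 0 0 0 0 0"

```text
time_s: 5.0
tcp_pos: [0.5362, 0.0199, 0.2037]
ee_rot: [[-0.996, -0.093, -0.001], [-0.093, 0.996, -0.0], [0.001, -0.0, -1.0]]
wrist_force: [0.5, -0.5, 0.2]
gripper_width: 0.113
gripper_force: 30.0
```

```bash
python3 - <<'E'
from h import *
np.set_printoptions(precision=4,suppress=True)
s=r.sense();print(s["time_s"],s["tcp_pos"],s["gripper_width"],s["wrist_force"])
ims=[]
for n,(x,y,w,h) in(("scene",(285,175,100,120)),("top",(190,155,100,120))):
    p,d,W,c=cap(n);np.savez(n+"1.npz",p=p,d=d,W=W)
    ims.append(cv2.resize(p[y:y+h,x:x+w],(400,480),interpolation=cv2.INTER_CUBIC))
cv2.imwrite("pics/c1.png",np.clip(np.hstack(ims)*1.3,0,255).astype(np.uint8))
E
```

```text
5.0 [0.5362 0.0199 0.2037] 0.11312299991500151 [ 0.4727 -0.5378  0.2301]
```

View pics/c1.png

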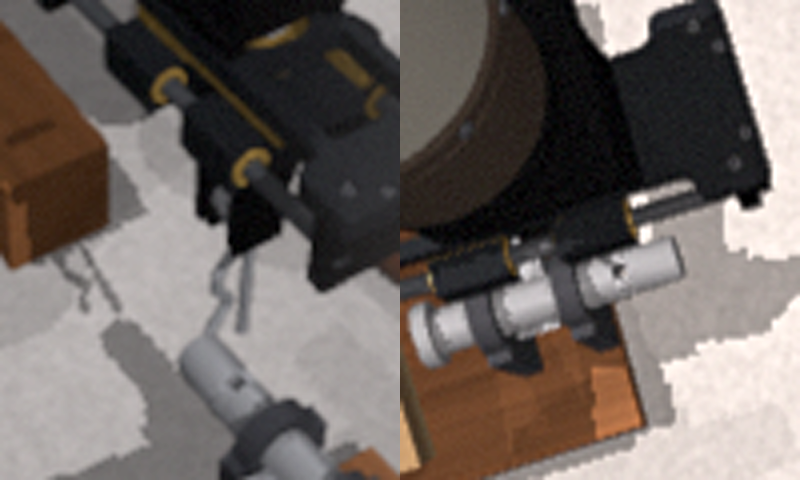

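The clip hangs straight in the fingers. In the scene view the leg's end is at px (345.2,257.3) and the hole at (344.4,271). Next I compare rays and the leg's tilt, refining the leg and the hole numerically.

```bash
python3 - <<'E'
from h import *
np.set_printoptions(precision=4,suppress=True,linewidth=200)
i=cams.camera_info("scene");K,R,t=np.array(i["mtx"]),np.array(i["R"]),np.array(i["t"]).ravel();C=-R.T@t
def ray(u,v,z):
    d=R.T@np.linalg.solve(K,[u,v,1]);return C+d*(z-C[2])/d[2]
def prj(X): q=K@(R@np.array(X)+t);return q[:2]/q[2]
tip=ray(345.2,257.3,.1295);print("tip",tip,"eyeTCP->leg exp",.5362-.008)
print("vertical top +75*:",[prj(tip+[0,0,h]) for h in(.02,.04)])
print("seen hole",ray(344.5,271,.0965))
D=np.load("scene1.npz");W=D["W"];
m=(W[...,2]>.115)&(W[...,2]<.18)&(abs(W[...,0]-.533)<.03)&(abs(W[...,1]-.02)<.02)
for v in range(225,262,2):
    u=np.where(m[v])[0]
    if len(u): print(v,u,W[v,u][:,[0,1,2]].round(4).tolist()[-3:])
print(D["p"][262:279,336:353].mean(-1).astype(int))
E
```

```text
tip [0.5273 0.0177 0.1295] eyeTCP->leg exp 0.5282
vertical top +75*: [array([345.8836, 249.8755]), array([346.5953, 242.1459])]
seen hole [0.5291 0.0219 0.0965]
241 [346 347 348] [[0.5304, 0.0201, 0.1766], [0.5294, 0.0215, 0.1775], [0.5278, 0.022, 0.1771]]
243 [346 347 348] [[0.5302, 0.0203, 0.1716], [0.5293, 0.0218, 0.1728], [0.5277, 0.0224, 0.1724]]
245 [338 339 340 346 347 348] [[0.5305, 0.0211, 0.1676], [0.5289, 0.0217, 0.1673], [0.5279, 0.0231, 0.1682]]
247 [338 339 340 345 346 347] [[0.5302, 0.0185, 0.1595], [0.5301, 0.0212, 0.1624], [0.5279, 0.0208, 0.1607]]
249 [339 340 341 342 343 345 346 347] [[0.5304, 0.0192, 0.1552], [0.5303, 0.0219, 0.158], [0.5276, 0.021, 0.1555]]
251 [340 341 342 343 345 346 347] [[0.53, 0.0193, 0.1498], [0.5294, 0.0212, 0.1515], [0.5276, 0.0215, 0.1508]]
253 [339 340 341 342 345 346 347] [[0.5302, 0.02, 0.1453], [0.5284, 0.0204, 0.1447], [0.5273, 0.0217, 0.1456]]
255 [338 339 340 345 346 347] [[0.5307, 0.0212, 0.1416], [0.5293, 0.0221, 0.1418], [0.527, 0.0218, 0.1401]]
257 [337 338 339 344 345 346] [[0.5296, 0.0173, 0.1311], [0.5295, 0.0201, 0.1343], 
[... 600 characters left out ...]
106 109 114 114 104  95  81  85 111 119 123 133 137 136 136]
 [ 94  99 101 108 112 104  90  80  65  60  89 109 105 112 127 135 134]
 [ 89  94  98 106 114 107  93  68  58  79 100 107  99  94 106 127 135]
 [ 82  93  97 102 111 111 104  89  81 106 116 118 109  98  92 106 127]
 [ 75  85  93  93 100 104 107 107 103 112 113 119 118 110  96  88 100]
 [ 69  74  81  89  96 100 100 104 107 109 111 115 120 118 101  77  72]
 [ 71  65  76  85  92  95  96 102 104 107 110 112 108 101  91  72  61]
 [ 78  66  74  81  86  87  92  99 101 105 106 110  96  77  77  70  56]
 [ 85  73  64  75  81  83  87  94  99 101 104 101  84  70  62  49  49]
 [ 88  80  66  64  73  78  84  87  95  92  87  79  64  55  48  47  48]]
```

Call:
play_rows --commands "0.027 0.05 -0.3 0 0 0;0 0 -0.4 0 0 0;0 0 -0.2 0 0 0;0 0 -0.05 0 0 0;0 0 0 0 0 0;0 0 0 0 0 0;0 0 0 0 0 0"

```text
time_s: 5.8
tcp_pos: [0.5375, 0.0223, 0.1759]
ee_rot: [[-0.996, -0.094, 0.001], [-0.094, 0.996, 0.0], [-0.001, 0.0, -1.0]]
wrist_force: [0.1, 0.9, -0.8]
gripper_width: 0.113
gripper_force: 30.0
```

```bash
python3 - <<'E'
from h import *
s=r.sense();print(s["time_s"],s["tcp_pos"],s["wrist_force"])
p,d,W,c=cap("scene");np.savez("scene2.npz",p=p,d=d,W=W)
a=cv2.resize(p[235:285,320:370],(400,400),interpolation=cv2.INTER_CUBIC)
q,_,_,_=cap("top");b=cv2.resize(q[195:245,220:270],(400,400),interpolation=cv2.INTER_CUBIC)
cv2.imwrite("pics/c2.png",np.clip(np.hstack([a,b])*1.3,0,255).astype(np.uint8))
E
```

```text
5.8 [0.53749118 0.02225209 0.17585262] [ 0.12470104  0.90678782 -0.77083112]
```

View pics/c2.png

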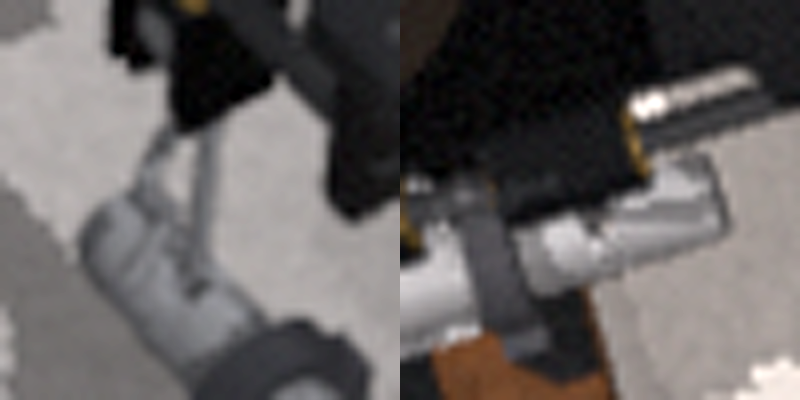

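The tip, at px (345,268.7), is about 5 mm above the pin. Projected straight down it lands on the hole at (344.6,270.6). I'll lower it gently.

Call:
play_rows --commands "0 0 -0.1 0 0 0;0 0 -0.05 0 0 0;0 0 -0.03 0 0 0;0 0 -0.03 0 0 0;0 0 0 0 0 0;0 0 0 0 0 0"

```text
time_s: 6.5
tcp_pos: [0.5373, 0.0221, 0.1692]
ee_rot: [[-0.996, -0.094, 0.0], [-0.094, 0.996, 0.0], [-0.0, -0.0, -1.0]]
wrist_force: [-0.1, -0.1, -0.0]
gripper_width: 0.111
gripper_force: 30.0
```

Call:
play_rows --commands "0 0 -0.03 0 0 0;0 0 -0.03 0 0 0;0 0 -0.03 0 0 0;0 0 0 0 0 0"

```text
time_s: 6.9
tcp_pos: [0.5371, 0.0221, 0.1663]
ee_rot: [[-0.996, -0.094, -0.0], [-0.094, 0.996, -0.0], [0.0, -0.0, -1.0]]
wrist_force: [0.4, 0.8, -0.2]
gripper_width: 0.114
gripper_force: 30.0
```

Call:
play_rows --commands "0 0 -0.05 0 0 0;0 0 -0.05 0 0 0;0 0 -0.05 0 0 0;0 0 -0.05 0 0 0;0 0 0 0 0 0;0 0 0 0 0 0"

```text
time_s: 7.5
tcp_pos: [0.5372, 0.0221, 0.1604]
ee_rot: [[-0.996, -0.094, -0.0], [-0.094, 0.996, -0.0], [0.0, -0.0, -1.0]]
wrist_force: [0.2, -0.2, -0.5]
gripper_width: 0.111
gripper_force: 30.0
```

Call:
play_rows --commands "0 0 -0.07 0 0 0;0 0 -0.07 0 0 0;0 0 -0.07 0 0 0;0 0 -0.07 0 0 0;0 0 -0.07 0 0 0;0 0 -0.07 0 0 0;0 0 0 0 0 0;0 0 0 0 0 0"

```text
time_s: 8.3
tcp_pos: [0.5371, 0.0221, 0.1477]
ee_rot: [[-0.996, -0.094, -0.0], [-0.094, 0.996, -0.0], [0.0, -0.0, -1.0]]
wrist_force: [-0.8, -0.3, -0.8]
gripper_width: 0.107
gripper_force: 30.0
```

Call:
play_rows --commands "0 0 -0.05 0 0 0;0 0 -0.05 0 0 0;0 0 -0.05 0 0 0;0 0 -0.05 0 0 0;0 0 0 0 0 0"

```text
time_s: 8.8
tcp_pos: [0.5376, 0.0222, 0.1421]
ee_rot: [[-0.996, -0.095, 0.001], [-0.095, 0.996, 0.0], [-0.001, -0.0, -1.0]]
wrist_force: [-0.3, -0.3, 0.4]
gripper_width: 0.11
gripper_force: 30.0
```

Call:
play_rows --commands "0 0 -0.04 0 0 0;0 0 -0.04 0 0 0;0 0 -0.04 0 0 0;0 0 0 0 0 0"

```text
time_s: 9.2
tcp_pos: [0.5379, 0.0222, 0.1392]
ee_rot: [[-0.995, -0.095, 0.002], [-0.095, 0.995, -0.0], [-0.002, -0.0, -1.0]]
wrist_force: [0.4, -1.1, 5.7]
gripper_width: 0.109
gripper_force: 30.0
```

Call:
play_rows --commands "0 0 -0.04 0 0 0;0 0 -0.04 0 0 0;0 0 -0.04 0 0 0;0 0 0 0 0 0"

```text
time_s: 9.6
tcp_pos: [0.5381, 0.0222, 0.1362]
ee_rot: [[-0.995, -0.095, 0.002], [-0.095, 0.995, -0.0], [-0.002, -0.0, -1.0]]
wrist_force: [-2.0, -0.6, 8.1]
gripper_width: 0.109
gripper_force: 30.0
```

Call:
play_rows --commands "0 0 -0.04 0 0 0;0 0 -0.04 0 0 0;0 0 -0.04 0 0 0;0 0 0 0 0 0"

```text
time_s: 10.0
tcp_pos: [0.5375, 0.0221, 0.1313]
ee_rot: [[-0.996, -0.094, 0.001], [-0.094, 0.996, 0.0], [-0.001, 0.0, -1.0]]
wrist_force: [0.5, -1.7, 1.6]
gripper_width: 0.113
gripper_force: 30.0
```

Call:
play_rows --commands "0 0 -0.04 0 0 0;0 0 -0.04 0 0 0;0 0 -0.04 0 0 0;0 0 0 0 0 0"

```text
time_s: 10.4
tcp_pos: [0.5373, 0.0222, 0.127]
ee_rot: [[-0.996, -0.094, 0.0], [-0.094, 0.996, 0.0], [-0.0, 0.0, -1.0]]
wrist_force: [1.2, -0.6, -0.1]
gripper_width: 0.112
gripper_force: 30.0
```

Call:
play_rows --commands "0 0 -0.05 0 0 0;0 0 -0.05 0 0 0;0 0 -0.05 0 0 0;0 0 -0.05 0 0 0;0 0 0 0 0 0"

```text
time_s: 10.9
tcp_pos: [0.5371, 0.0221, 0.1208]
ee_rot: [[-0.996, -0.094, -0.0], [-0.094, 0.996, 0.0], [0.0, 0.0, -1.0]]
wrist_force: [1.9, -2.2, -0.4]
gripper_width: 0.108
gripper_force: 30.0
```

Call:
play_rows --commands "0 0 -0.05 0 0 0;0 0 -0.05 0 0 0;0 0 -0.05 0 0 0;0 0 -0.03 0 0 0;0 0 0 0 0 0;0 0 0 0 0 0"

```text
time_s: 11.5
tcp_pos: [0.5363, 0.0219, 0.1154]
ee_rot: [[-0.996, -0.094, -0.002], [-0.094, 0.996, -0.0], [0.002, -0.0, -1.0]]
wrist_force: [0.6, -1.7, -0.7]
gripper_width: 0.11
gripper_force: 30.0
```

Call:
play_rows --commands "0 0 0 0 0 0;0 0 0 0 0 0;0 0 0 0 0 0;0 0 0 0 0 0;0 0 0 0 0 0;0 0 0 0 0 0" --grip 30

```text
time_s: 12.1
tcp_pos: [0.5372, 0.0222, 0.1161]
ee_rot: [[-0.996, -0.094, 0.0], [-0.094, 0.996, 0.0], [-0.0, 0.0, -1.0]]
wrist_force: [-0.1, -0.6, 0.0]
gripper_width: 0.341
gripper_force: 0.0
```

Call:
play_rows --commands "0 0 0.3 0 0 0;0 0 0.6 0 0 0;0 0 1 0 0 0;0 0 1 0 0 0;0 0 1 0 0 0;-0.5 -1 0.5 0 0 0;-0.5 -1 0 0 0 0;-0.5 -1 0 0 0 0;-0.5 -1 0 0 0 0;-0.5 -1 0 0 0 0;-0.5 -1 0 0 0 0;0 0 0 0 0 0;0 0 0 0 0 0"

```text
time_s: 13.4
tcp_pos: [0.447, -0.1584, 0.2488]
ee_rot: [[-0.996, -0.093, 0.001], [-0.093, 0.996, -0.0], [-0.001, -0.0, -1.0]]
wrist_force: [0.4, -0.2, -0.1]
gripper_width: 0.35
gripper_force: 0.0
```

```bash
python3 - <<'E'
from h import *
s=r.sense();print(s["time_s"],s["tcp_pos"],s["wrist_force"])
p,d,W,c=cap("scene")
a=cv2.resize(p[220:300,310:390],(400,400),interpolation=cv2.INTER_CUBIC)
q,_,V,_=cap("top");b=cv2.resize(q[185:265,190:270],(400,400),interpolation=cv2.INTER_CUBIC)
cv2.imwrite("pics/c3.png",np.clip(np.hstack([a,b])*1.3,0,255).astype(np.uint8))
for X in(W,V):
    P=X.reshape(-1,3);E=P[(abs(P[:,0]-.535)<.025)&(abs(P[:,1]-.02)<.015)&(P[:,2]>.105)&(P[:,2]<.17)]
    print(len(E),E.min(0),E.max(0))
E
```

```text
13.4 [ 0.44704301 -0.15839511  0.24878748] [ 0.37644298 -0.21691957 -0.10306119]
114 [0.52736067 0.02132279 0.10569337] [0.54613617 0.0313857  0.14225109]Traceback (most recent call last):
  File "<stdin>", line 9, in <module>
    return umr_minimum(a, axis, None, out, keepdims, initial, where)
ValueError: zero-size array to reduction operation minimum which has no identity
```

View pics/c3.png

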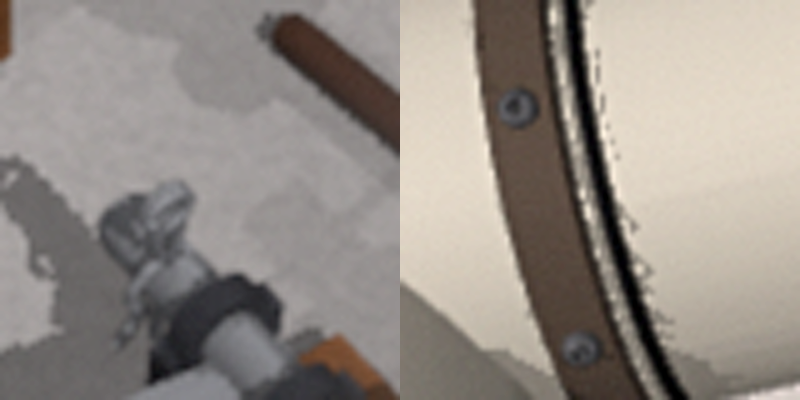

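The clip stands upright through the hole. Its eye top measures z = 0.142 m against 0.1435 m expected when seated, and the bow wraps round the pin at crop (140,290). The gripper is well clear.

```bash
python3 -c "
from station import r
print(r.finish_job())"
```

```text
the job is handed in; nothing more can be done
None
```

The R-clip is through the pin's cross-hole with its bow sprung over, judging by the last picture, and has been let go; the highest push I read was 8 N. I handed the job in at about 13.5 s, and no verdict came back.

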